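Free a seized board-holder knob and snug the jaw

ROBOT

A 6-joint arm with a two-finger parallel gripper is mounted at the origin on the work surface. World frame = base frame: x ahead of the robot, y to its left, z up, the work surface at z = 0. Lengths are in m, angles in rad, forces in N, time in s.
With the tool pointing down it reaches from about 0.425 to 0.95 m from the base axis. Payload 3.5 kg.
Tool frame: the origin (TCP) lies between the finger pads, 19 mm behind the fingertips; this is the grasp point; x points along the fingers, y is the direction in which the jaws open and shut, and the axes are right-handed (so a half turn about x gives the same grasp; the last joint's range is limited). The gripper opens to 85 mm and grips with 20 to 120 N. Pads are 22 mm wide; open, the fingers measure 114 mm over their backs; the gripper's body (76 mm by 85 mm) begins 54 mm behind the grasp point. The pads swing forward as they close: fully open they stand 13 mm farther back than shut.
Start: joints at [1.01, 0.286, 1.577, -0, 1.279, -0.15], TCP at [0.27, 0.619, 0.25] pointing down, gripper open.
Joint ranges: [-2.77, 2.77], [-0.9, 2.22], [0.21, 2.48], [-1.53, 4.67], [0.24, 2.81], [-2.84, 2.84]. Speed limits (rad/s): [2.79, 2.79, 3.14, 3.14, 3.14, 3.14].

INTERFACE

Orientations are given as a unit quaternion [x, y, z, w].
In Python, from plant import readout, read_camera, sign_off gives the robot as it stands.
- The arm moves only by the tool drive_tool, never from a script. Its argument "steps" is a list of rows, each a list of 5 numbers: the shift along the tool's x, y, z in cm, then the turn about the tool's x in degrees, then the opening, from 0 (shut) to 1 (fully open). A call has 1 to 10 rows; each row shifts and turns the commanded pose from where the row before left it, along the tool's axes as they then stand; what a row does not reach is not made up. A row lasts 1/10 s, in which the tool goes at most 50 mm and 8.59 degrees, less where a joint would pass 70% of its speed; a pose out of reach is approached as far as the arm can. A call is refused whole if a number of a shift passes 5 or a number of a turn 8.59, either way. A call with a gripper value outside its range is refused whole. The fingers move at their own pace and stop on an object; "force" is the grip in N (left out, the last holds). Time passes only in rows, so rows that do not move let the fingers close. It gives the time, the measured TCP pose, the force and the opening at its end, in the units of the state.
- readout.get_state(): the state, without advancing time (a new reading comes with each control period).
- read_camera(name): name is "scene" or "top" or "wrist"; returns a dict with "frame" (384x512x3 uint8, red, green, blue), "vertical_fov" (degrees; the focal length in pixels is half the picture's height over the tangent of half this angle, whatever the lens; pixels are square), "cx", "cy" (the principal point, pixels), "k1" (the pictures are not rectified: a ray, as slopes to the right and down, at radius r is drawn at 1 + k1 r^2 times it, then the intrinsics apply), "eye" and "orientation" of the camera in the world. Camera axes: x right, y up, looking along -z (the intrinsics and any distortion apply to the point x, -y, -z); pixel columns grow to the right and rows downward; lengths in m; the calibration is good to about 2 mm. A picture is of the moment at which its call begins. There is no depth.
- sign_off(): hands the job in, once; it reports no verdict.
The state is a dict: "time": time; "qpos": joint angles; "dq": joint speeds; "joint_efforts": joint torques, N m; "eef_pos": TCP position; "tcp_rot": TCP orientation; "contact_force": force on the tool from outside, world axes, zero at the start; "wrist_torque": the same for the moment, N m; "opening": opening from 0.0 (shut) to 1.0 (fully open).
Only numpy, scipy, OpenCV 4.12 (cv2) and the standard library are available. Lean on these libraries where they do the work, as an engineer would, in place of code of your own. Each camera call takes 0.05 s, during which the arm holds its last target. There are 200 camera calls.

TASK

The lock knob on the circuit-board holder's sliding blue jaw has seized: grip it and break it loose with a short firm twist counter-clockwise (seen from above), then keep turning it freely the same way to its open stop. Then slide the jaw up to the circuit board and on until the board beds against the orange pad of the far jaw, pressing it home gently by feel with about 10 N, and let go, leaving the knob open and the jaw touching the board. Do not press hard on the board, and leave the mouse, breadboard and screwdriver alone.

Things in the scene. Friction and masses are not known exactly. Their poses are not given: they have to be found in the camera images.
- holder: Aluminium rail bed, 100 (x) by 320 (y) by 22 mm high, screwed to the bench. Origin: centre of its underside. Its y axis is the sliding direction: sliding jaw near its -y end, far jaw towards +y. Only the knob rises more than 44 mm above the bench.
- jaw: Sliding blue jaw, 64 (x) by 40 (y) by 18 mm high, lying on the bed and carrying the knob. Origin: centre of its underside, 22 mm above the bench; axes parallel to the holder's; slides along +y, up to 115 mm, towards the board. A pin locks it until the knob has turned about 1.3 rad; then it slides with about 2 N drag and stays where left. Push it along by the gripped knob.
- jaw_face (a point): Middle of the jaw's flat clamping face, 20 mm from the jaw's origin towards its +y, 31 mm above the bench.
- knob_grip (a point): Point on the lock knob's axis, 64 mm above the bench, a good TCP height to grip it from above. The knob is an upright black ribbed cylinder with a white pointer line on top, 38 mm across, 28 mm tall (45 to 73 mm above the bench), centred on the jaw. It turns in place and does not rise. Any grip direction across it will do.
- knob (a joint): Knob angle in rad: 0 locked (start), growing counter-clockwise seen from above to a stop at 2.2 (open from 1.9). About 0.45 N m breaks it loose; after 0.3 to 0.5 rad it lets go and turns freely. A 50 to 60 N grip does not slip. Turn it in two grips, turning the opened fingers back in between; it stays where left.
- board: Green circuit board, 70 (x) by 80 (y) by 6 mm thick, parts up to 6 mm higher, 90 g, lying loose and flat on the bed between the jaws, maybe slightly askew. Origin: centre of its underside, 22 mm above the bench; y roughly along the holder's. 5 to 13 N of push on it is right, more than 20 N may crack it. Keep the fingers off it.
- board_edge (a point): Middle of the board's edge facing the sliding jaw (its -y edge, 40 mm from its centre), at half thickness; 27 to 86 mm from the jaw's face at the start. Pushed along +y the board slides almost freely 3 to 22 mm (this play is not measured), then beds on the orange pad of the far blue jaw, where the push rises steeply within a mm or two.
- mouse: White and black computer mouse, 105 by 64 by 40 mm, loose bystander. Origin on its underside.
- breadboard: White solderless breadboard, 56 by 165 by 10 mm, loose bystander. Origin: centre of its underside.
- screwdriver: Screwdriver with red handle, 170 mm long, lying on the bench, loose bystander. Origin under its middle.
Mind the look-alikes: they are no part of the job. What is shaped like the board but white is not meant.

How it is judged:
On the way, in this order (a step that is already met when the one before it is completed fails the run):
1. the knob is broken loose: turned more than 0.3 rad counter-clockwise (value of joint knob above 0.3 rad), for 0.1 s.
2. the knob is turned on to its open stop: more than 1.9 rad (value of joint knob above 1.9 rad), for 0.1 s.
3. the jaw presses the bedded board with more than 4 N for 0.2 s (contact force between jaw and board above 4 N), for 0.2 s.
At the end, for the whole second after the job is handed in: The jaw's clamping face touches the board's edge (within 2 mm), the board lies flat and square to the jaw (within 0.04 rad), the knob is still open (above 1.8 rad), everything is at rest and released (y of board_edge in the frame of jaw between 0.018 and 0.022 m and angle between the y axis of board and the y axis of jaw, either way round below 0.04 rad and angle between board's own z axis and vertical below 0.05 rad and value of joint knob above 1.8 rad and linear speed of each of jaw, board below 0.01 m/s).
It fails at once if the board is pressed with more than 20 N by the jaw (contact force between jaw and board above 20 N).
It fails at once if the fingers push on the board with more than 5 N (contact force between the fingers and board above 5 N).
It fails at once if the mouse, breadboard or screwdriver is moved more than 20 mm (distance of any of mouse, breadboard, screwdriver from where it was at the start of the episode above 0.02 m).
It also fails if it takes over 59 s, if anything falls off the work surface, if the arm or the gripper's body presses on something with over 40 N, if the wrist force passes 120 N, or if a joint passes its speed limit or range.

## Working session

There is one attempt and no reset: what is moved stays moved. The work goes in short steps, Python scripts to look and compute and a tool call to move; the robot and the scene stay as the last step left them, time stands still between calls to the robot, and variables do not carry over. Pictures are saved under pics/ and viewed, about 8 in all and at most 12, crops included, and the job is handed in when it is done.

Besides the shell and the picture viewer there is one more tool, called by a JSON object that holds its "method" and its "body", one argument or row to a line. drive_tool: Moves the arm, as the interface text tells. Its arguments: {"type":"object","properties":{"steps":{"type":"array","items":{"type":"array","items":{"type":"number"}}},"force":{"type":"number"}},"required":["steps"]}

```bash
ls; mkdir -p pics
cat > h.py <<'E'
import numpy as np, cv2
from plant import readout, read_camera, sign_off
from scipy.spatial.transform import Rotation as R
def cam(n):
    c=read_camera(n); h=c["frame"].shape[0]; c["f"]=h/2/np.tan(np.radians(c["vertical_fov"])/2)
    c["K"]=np.array([[c["f"],0,c["cx"]],[0,c["f"],c["cy"]],[0,0,1.]]); c["D"]=np.array([c["k1"],0,0,0,0.])
    c["R"]=R.from_quat(c["orientation"]).as_matrix()@np.diag([1,-1,-1]); return c
def px2w(c,uv,z):
    p=cv2.undistortPoints(np.array(uv,float).reshape(-1,1,2),c["K"],c["D"]).reshape(-1,2)
    d=np.c_[p,np.ones(len(p))]@c["R"].T; e=np.array(c["eye"]); return e+d*((np.reshape(z,(-1,1))-e[2])/d[:,2:])
def w2px(c,P):
    Rt=c["R"].T; return cv2.projectPoints(np.array(P,float).reshape(-1,1,3),cv2.Rodrigues(Rt)[0],-Rt@np.array(c["eye"]),c["K"],c["D"])[0].reshape(-1,2)
def save(c,n): cv2.imwrite(f"pics/{n}.png",cv2.cvtColor(c["frame"],cv2.COLOR_RGB2BGR))
E
python3 - <<'E'
from h import *
import pickle
print(readout.get_state())
for n in("top","scene"):
    c=cam(n); save(c,n+"0"); pickle.dump(c,open(n+"0.pkl","wb")); print(n,c["eye"],c["orientation"],c["f"],c["k1"],c["cx"],c["cy"])
E
```

```text
pics
{'time': 0.0, 'qpos': array([ 1.01001067e+00,  2.87169652e-01,  1.57819676e+00,  3.66675375e-06,
        1.27857492e+00, -1.50000728e-01]), 'dq': array([ 9.40482445e-05,  1.17500954e-03, -1.54020847e-03, -6.81521626e-04,
       -6.58614041e-04, -1.55920672e-03]), 'joint_efforts': array([ 6.17449678e-04, -4.05985272e+01, -2.92620760e+01, -1.74311335e-04,
        5.86261915e-03, -4.02295268e-05]), 'eef_pos': array([0.2691885 , 0.61832977, 0.24863376]), 'tcp_rot': array([ 0.14343762,  0.69253366, -0.14499374,  0.69195346]), 'contact_force': array([-0.19150392,  0.44534345, -0.37356919]), 'wrist_torque': array([ 1.11338228e-06, -1.48775289e-02, -4.49560241e-02]), 'opening': 0.9997132049844479}
top [0.46590833 0.0096485  1.1341971 ] [ 0.02520355 -0.02663514 -0.70022126  0.71298354] 393.3987544621896 -0.1204501772025303 256.25606815514806 192.001488658503
scene [1.41199187 0.63177185 0.84185696] [0.20371917 0.40457022 0.78658132 0.41965612] 425.1936903714643 -0.0485691798413605 252.56484145884272 198.36029501812288
```

View pics/top0.png

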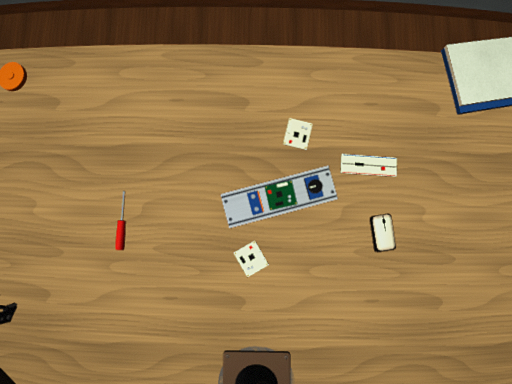

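View pics/scene0.png

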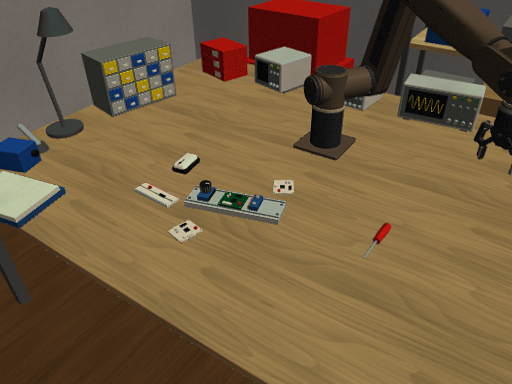

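The top view shows the holder running from (222,210) to (337,185), with the knob at about (315,186) and the green board at about (281,194). The mouse is at (383,232), the breadboard at (369,165) and the screwdriver at (121,220). I'll zoom in on the holder.

Run:
```python
from h import *
import pickle
c=pickle.load(open("top0.pkl","rb"))
im=cv2.cvtColor(c["frame"],cv2.COLOR_RGB2BGR)[155:240,212:346]
cv2.imwrite("pics/z.png",cv2.resize(im,None,fx=5.9,fy=5.9,interpolation=cv2.INTER_CUBIC))
for n,uv,z in [("knobtop",(315,186),.073),("bed+y a",(222,195),.022),("bed+y b",(230,227),.022),("bed-y a",(330,167),.022),("board",(281,194),.028)]: print(n,px2w(c,uv,z))
```

```text
knobtop [[ 0.56312017 -0.15104891  0.073     ]]
bed+y a [[0.53734023 0.10508193 0.022     ]]
bed+y b [[0.4473344  0.08038421 0.022     ]]
bed-y a [[ 0.62322667 -0.20169187  0.022     ]]
board [[ 0.54280228 -0.06173627  0.028     ]]
```

View pics/z.png

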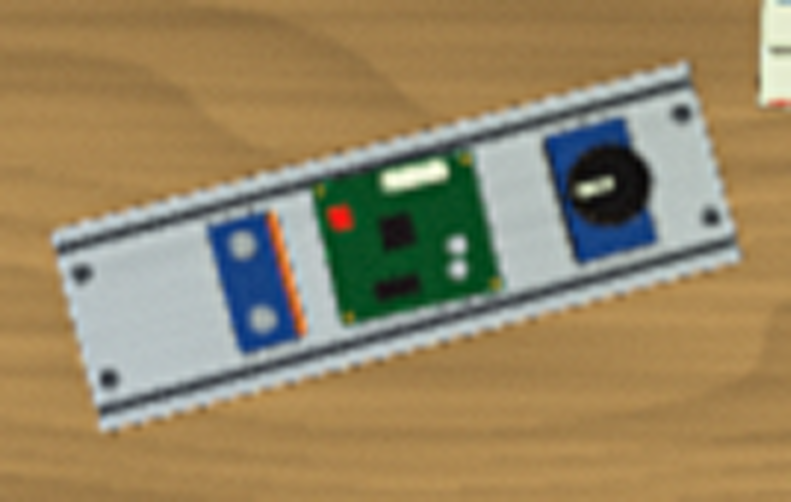

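Crop pixels:
- **Bed corners:** (53,232), (690,65), (738,258) and (102,432).
- **Board corners:** (314,186), (470,152), (503,292) and (345,325).
- **Jaw corners:** (545,140), (625,120), (655,243) and (578,264).
- **Knob:** about (609,186).
- **Pad face:** (274,212) to (303,335).

```bash
cat >> h.py <<'E'
def hold():
    import pickle; return pickle.load(open("hold.pkl","rb"))
E
python3 - <<'E'
from h import *
import pickle
c=pickle.load(open("top0.pkl","rb"))
f=lambda L,z:px2w(c,(np.array(L)+.0)/5.9+[212-.4,155-.4],z)
bed=f([(53,232),(690,65),(738,258),(102,432)],.022); bd=f([(314,186),(470,152),(503,292),(345,325)],.028)
jw=f([(545,140),(625,120),(655,243),(578,264)],.040); kn=f([(609,186)],.073)[0]; pad=f([(274,212),(303,335)],.040)
l=np.linalg.norm
print("bed sizes",l(bed[0,:2]-bed[1,:2]),l(bed[1,:2]-bed[2,:2]),l(bed[3,:2]-bed[2,:2]))
d=(bed[0]+bed[3]-bed[1]-bed[2])[:2]; yaw=np.arctan2(d[1],d[0]); Y=np.array([np.cos(yaw),np.sin(yaw)]);X=np.array([Y[1],-Y[0]])
o=bed.mean(0)[:2]
loc=lambda P:np.c_[(np.atleast_2d(P)[:,:2]-o)@X,(np.atleast_2d(P)[:,:2]-o)@Y].round(4)
print("yaw of Y",np.degrees(yaw),"o",o,"Y",Y)
print("board",loc(bd).tolist(),loc(bd.mean(0)));print("jaw",loc(jw).tolist(),loc(jw.mean(0)));print("knob",kn,loc(kn));print("pad",loc(pad))
d=(bd[0]+bd[3]-bd[1]-bd[2])[:2];print("board yaw rel",np.arctan2(d[1],d[0])-yaw)
pickle.dump(dict(o=o,Y=Y,X=X,yaw=yaw),open("hold.pkl","wb"))
s=readout.get_state(); m=R.from_quat(s["tcp_rot"]).as_matrix(); print("tool axes cols\n",m.round(3), "jaw dir yaw",np.degrees(np.arctan2(m[1,1],m[0,1])))
print("target rel. tool (cm)",m.T@(np.array([*kn[:2],.064])-s["eef_pos"])*100, "dist",l(kn[:2]))
E
```

```text
bed sizes 0.31872371324642756 0.09636629170906931 0.3173204301309233
yaw of Y 106.02285231544126 o [ 0.53653725 -0.05650623] Y [-0.27602073  0.96115168]
board [[0.0379, 0.0315], [0.0344, -0.045], [-0.0345, -0.0425], [-0.0301, 0.0346]] [[ 0.0019 -0.0054]]
jaw [[0.0298, -0.0797], [0.0292, -0.1192], [-0.031, -0.1172], [-0.0311, -0.079]] [[-0.0008 -0.0988]]
knob [ 0.56276895 -0.15056034  0.073     ] [[-0.0007 -0.0976]]
pad [[ 0.0299  0.0536]
 [-0.0298  0.0554]]
board yaw rel -0.05138252738000437
tool axes cols
 [[-0.001  0.399  0.917]
 [-0.002  0.917 -0.399]
 [-1.    -0.002 -0.   ]] jaw dir yaw 66.46380112576817
target rel. tool (cm) [ 18.5805543  -58.73654886  57.62394301] dist 0.5825609873158927
```

The numbers check out: the bed measures 319×96 mm and the jaw and knob centres agree within 1.5 mm. The gap to the board is about 35 mm and the play about 20 mm. I'll travel to above the knob, then pre-turn clockwise. That lets one grip end with the fingers across the slide direction, clear of the board.

{"method": "drive_tool", "body": {
  "steps": [
    [0,-3.45,3.4,0,1],
    [0,-3.45,3.4,0,1],
    [0,-3.45,3.4,0,1],
    [0,-3.45,3.4,0,1],
    [0,-3.45,3.4,0,1],
    [0,-3.45,3.4,0,1],
    [0,-3.45,3.4,0,1],
    [0,-3.45,3.4,0,1],
    [0,-3.45,3.4,0,1],
    [0,-3.45,3.4,0,1]
  ],
  "force": 60
}}

```text
time: 1.1
eef_pos: [0.4435, 0.1649, 0.2498]
tcp_rot: [0.144, 0.692, -0.144, 0.692]
contact_force: [0.5, 0.2, 0.1]
opening: 1.002
```

{"method": "drive_tool", "body": {
  "steps": [
    [0,-3.45,3.4,0,1],
    [0,-3.45,3.4,0,1],
    [0,-3.45,3.4,0,1],
    [0,-3.45,3.4,0,1],
    [0,-3.45,3.4,0,1],
    [0,-3.45,3.4,0,1],
    [0,-3.45,3.2,0,1],
    [0,0,0,8.5,1],
    [0,0,0,8.5,1],
    [0,0,0,8.5,1]
  ]
}}

```text
time: 2.1
eef_pos: [0.5631, -0.1495, 0.2491]
tcp_rot: [0.296, 0.643, -0.296, 0.642]
contact_force: [0.6, -0.4, 0.2]
opening: 0.997
```

{"method": "drive_tool", "body": {
  "steps": [
    [0,0,0,8.5,1],
    [0,0,0,8.5,1],
    [0,0,0,8.5,1],
    [0,0,0,8.5,1],
    [0,0,0,8.5,1],
    [0,0,0,8.5,1],
    [0,0,0,8.5,1],
    [0,0,0,8.5,1],
    [0,0,0,8.5,1],
    [0,0,0,8.5,1]
  ]
}}

```text
time: 3.1
eef_pos: [0.563, -0.1487, 0.2493]
tcp_rot: [-0.652, -0.274, 0.652, -0.274]
contact_force: [-0.7, 0.4, -0.1]
opening: 1.0
```

{"method": "drive_tool", "body": {
  "steps": [
    [0,0,0,8.5,1],
    [0,0,0,8.5,1],
    [0,0,0,8.5,1],
    [0,0,0,8.5,1],
    [0,0,0,8.5,1],
    [0,0,0,8.5,1],
    [0,0,0,4.5,1],
    [0,0,0,0,1],
    [0,0,0,0,1]
  ]
}}

```text
time: 4.0
eef_pos: [0.5632, -0.1488, 0.2496]
tcp_rot: [-0.704, 0.058, 0.705, 0.058]
contact_force: [-0.3, 0.5, 0.1]
opening: 0.998
```

Run:
```python
from h import *
c=cam("wrist"); H=hold(); s=readout.get_state(); m=R.from_quat(s["tcp_rot"]).as_matrix()
print(s["eef_pos"],s["qpos"],"yaw",np.degrees(np.arctan2(m[1,1],m[0,1])),c["eye"]); print(m.round(3))
print("predicted knob top px",w2px(c,[.5628,-.1506,.073]))
save(c,"w0"); import pickle; pickle.dump(c,open("w0.pkl","wb"))
```

```text
[ 0.56321998 -0.14879999  0.24971153] [-4.32395566e-01  8.49101279e-02  1.80914525e+00  4.84014834e-05
  1.24812599e+00  1.30332800e+00] yaw -99.45051798198169 [ 0.63403293 -0.16062508  0.37258427]
[[-0.001 -0.164 -0.986]
 [ 0.    -0.986  0.164]
 [-1.    -0.     0.001]]
predicted knob top px [[254.48065434 178.1587364 ]]
```

View pics/w0.png

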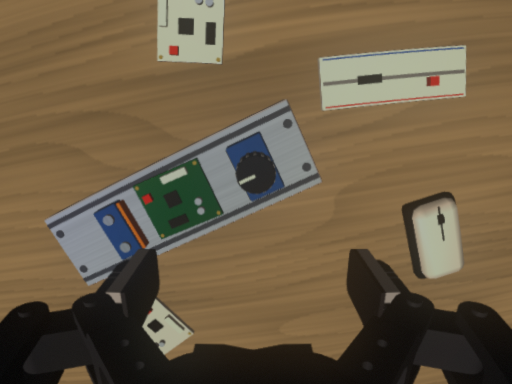

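The wrist view shows the knob top at about (255,172), against a predicted (254.5,178). The jaw corners are near (227,151), (260,133), (284,188) and (252,201). The breadboard and mouse are clear of the knob.

Run:
```python
from h import *
import pickle
c=pickle.load(open("w0.pkl","rb"));H=hold()
g=cv2.cvtColor(c["frame"],cv2.COLOR_RGB2GRAY)
m=((g<75)&(c["frame"].max(2).astype(int)-c["frame"].min(2)<25)).astype(np.uint8); m[:140]=0;m[200:]=0;m[:,:230]=0;m[:,285:]=0
n,l,st,ce=cv2.connectedComponentsWithStats(m); i=1+st[1:,4].argmax(); print(st[i],ce[i])
P=px2w(c,[(255,172)],.073)[0]; print("knob",P, "board corners",)
Q=px2w(c,[(136,189),(191,159),(221,212),(165,238)],.028)
bed=px2w(c,[(46,223),(288,101),(321,179),(89,284)],.022); jw=px2w(c,[(227,151),(260,133),(284,188),(252,201)],.04)
d=(bed[0]+bed[3]-bed[1]-bed[2])[:2];print("bed yaw",np.degrees(np.arctan2(d[1],d[0])),bed.mean(0)); print("jaw",jw.mean(0))
s=readout.get_state(); M=R.from_quat(s["tcp_rot"]).as_matrix()
for p in (P,[.5628,-.1506,0]): print((M.T@(np.array([p[0],p[1],.065])-s["eef_pos"])*100).round(2))
```

```text
[ 236  151   43   43 1273] [256.32914375 171.75883739]
knob [ 0.56860755 -0.15205386  0.073     ] board corners
bed yaw 106.21903935516862 [ 0.53802253 -0.05744522  0.022     ]
jaw [ 0.56455505 -0.15260367  0.04      ]
[18.47  0.24 -0.6 ]
[18.47  0.19  0.  ]
```

{"method": "drive_tool", "body": {
  "steps": [
    [3,0.26,-0.23,0,1],
    [4,0,0,0,1],
    [4,0,0,0,1],
    [3,0,0,-2,0.8],
    [2.5,0,0,0,0.75],
    [1.2,0,0,0,0.7],
    [0.7,0,0,0,0.7],
    [0,0,0,0,0.7]
  ]
}}

```text
time: 4.85
eef_pos: [0.5652, -0.1518, 0.0659]
tcp_rot: [-0.705, 0.046, 0.706, 0.046]
contact_force: [0.2, -0.0, 0.9]
opening: 0.697
```

{"method": "drive_tool", "body": {
  "steps": [
    [0,0,0,0,0.5],
    [0,0,0,0,0.3],
    [0,0,0,0,0.0],
    [0,0,0,0,0.0],
    [0,0,0,0,0.0],
    [0,0,0,0,0.0]
  ],
  "force": 60
}}

```text
time: 5.45
eef_pos: [0.5665, -0.1524, 0.0681]
tcp_rot: [0.707, -0.047, -0.704, -0.046]
contact_force: [-0.1, 1.0, 6.4]
opening: 0.427
```

```bash
cat > st.py <<'E'
from h import *
s=readout.get_state(); M=R.from_quat(s["tcp_rot"]).as_matrix(); H=hold()
print("t",s["time"],"tcp",s["eef_pos"].round(4),"F",s["contact_force"].round(1),"T",s["wrist_torque"].round(2),"open",round(s["opening"],3),"yaw",np.degrees(np.arctan2(M[1,1],M[0,1])).round(2))
d=s["eef_pos"][:2]-H["o"]; print("holder xy",d@H["X"],d@H["Y"],"F along Y",s["contact_force"][:2]@H["Y"], "F tool",(M.T@s["contact_force"]).round(1))
E
python3 st.py
```

```text
t 5.45 tcp [ 0.5665 -0.1524  0.0681] F [-0.1  1.   6.4] T [ 0.11  0.1  -0.01] open 0.427 yaw -97.54
holder xy 0.0023567502262331046 -0.10039891614253313 F along Y 1.020794926727209 F tool [-6.4 -1.   0.2]
```

Gripped (opening 0.427, about 36–38 mm). Now the break-loose twist.

{"method": "drive_tool", "body": {
  "steps": [
    [0,0,0,-5,0],
    [0,0,0,-5,0],
    [0,0,0,-5,0],
    [0,0,0,-5,0],
    [0,0,0,-5,0],
    [0,0,0,-5,0],
    [0,0,0,0,0]
  ]
}}

```text
time: 6.15
eef_pos: [0.5665, -0.1521, 0.0681]
tcp_rot: [0.694, 0.138, -0.692, 0.139]
contact_force: [-1.1, 0.8, 6.2]
opening: 0.425
```

```bash
python3 st.py
```

```text
t 6.15 tcp [ 0.5665 -0.1521  0.0681] F [-1.1  0.8  6.2] T [0.26 0.13 0.04] open 0.425 yaw -67.44
holder xy 0.0023683151519459443 -0.10017757233376512 F along Y 1.124038392300539 F tool [-6.2 -1.2  0.7]
```

{"method": "drive_tool", "body": {
  "steps": [
    [0,0,0,-7,0],
    [0,0,0,-7,0],
    [0,0,0,-7,0],
    [0,0,0,-7,0],
    [0,0,0,-7,0],
    [0,0,0,-7,0],
    [0,0,0,-7,0],
    [0,0,0,0,0]
  ]
}}

```text
time: 6.95
eef_pos: [0.5661, -0.1518, 0.0681]
tcp_rot: [0.574, 0.413, -0.573, 0.414]
contact_force: [-2.3, 2.5, 7.4]
opening: 0.425
```

{"method": "drive_tool", "body": {
  "steps": [
    [0,0,0,-7,0],
    [0,0,0,-7,0],
    [0,0,0,-7,0],
    [0,0,0,-7,0],
    [0,0,0,-7,0],
    [0,0,0,-4,0],
    [0,0,0,0,0],
    [0,0,0,0,0]
  ]
}}

```text
time: 7.75
eef_pos: [0.5658, -0.1521, 0.0681]
tcp_rot: [0.403, 0.581, -0.403, 0.581]
contact_force: [-3.2, 1.0, 7.9]
opening: 0.423
```

```bash
python3 st.py
python3 - <<'E'
from h import *
c=cam("wrist"); save(c,"w1"); c=cam("top"); save(c,"t1")
a=cv2.imread("pics/w1.png"); b=cv2.imread("pics/t1.png")[155:240,212:346]
b=cv2.resize(b,(512,325),interpolation=cv2.INTER_CUBIC); w=cv2.resize(a[100:300,80:400],(416,260),interpolation=cv2.INTER_CUBIC)
o=np.zeros((590,512,3),np.uint8); o[:260,:416]=w; o[262:587]=b; cv2.imwrite("pics/c1.png",o)
E
```

```text
t 7.75 tcp [ 0.5658 -0.1521  0.0681] F [-3.2  1.   7.9] T [0.21 0.49 0.05] open 0.423 yaw 20.49
holder xy 0.0017129508246009958 -0.09990624435597666 F along Y 1.8763199355967555 F tool [-7.9 -2.6 -2.1]
```

View pics/c1.png

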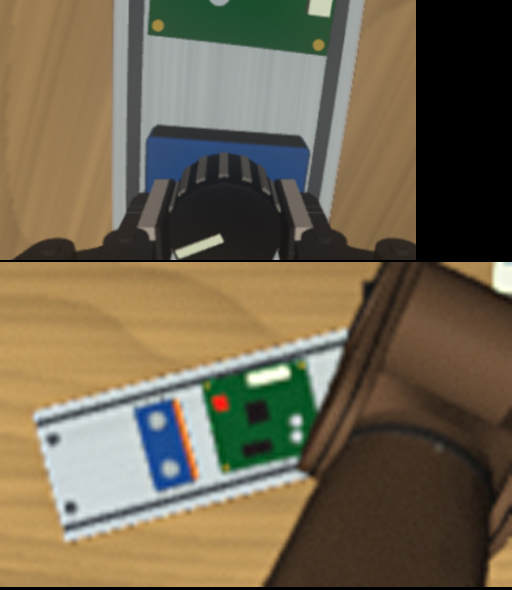

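The pointer, which started along +Y, has turned about 115–120° counter-clockwise, so the knob followed the 118° of tool turn. I'll give it 5° more towards the stop, check, then slide.

{"method": "drive_tool", "body": {
  "steps": [
    [0,0,0,-3,0],
    [0,0,0,-2,0],
    [0,0,0,0,0]
  ]
}}

```text
time: 8.15
eef_pos: [0.5657, -0.152, 0.0681]
tcp_rot: [0.377, 0.598, -0.377, 0.598]
contact_force: [-3.1, 1.7, 8.4]
opening: 0.422
```

```bash
python3 st.py
python3 - <<'E'
from h import *
c=cam("wrist"); H=hold()
g=cv2.cvtColor(c["frame"],cv2.COLOR_RGB2GRAY); hsv=cv2.cvtColor(c["frame"],cv2.COLOR_RGB2HSV)
u,v=w2px(c,[.565,-.152,.073])[0]; print(u,v)
m=((g>150)&(hsv[...,1]<80)).astype(np.uint8); y0,x0=int(v)-28,int(u)-35; sub=m[y0:y0+56,x0:x0+70]
n,l,st,ce=cv2.connectedComponentsWithStats(sub)
for i in range(1,n):
    if st[i,4]>30:
        p=np.argwhere(l==i)[:,::-1]+[x0,y0]; W=px2w(c,p,.073)[:,:2]; mu=W.mean(0); w=np.linalg.svd(W-mu,full_matrices=False)[2][0]
        print(st[i],mu,"line yaw",np.degrees(np.arctan2(w[1],w[0]))%180-106.1)
E
```

```text
t 8.15 tcp [ 0.5657 -0.152   0.0681] F [-3.1  1.7  8.4] T [0.21 0.56 0.03] open 0.422 yaw 25.52
holder xy 0.0016805425324485303 -0.09987208275320188 F along Y 2.5345344515199746 F tool [-8.4 -2.  -2.9]
251.477503281198 280.1345463702579
[  0  28  35  18 232] [ 0.55988246 -0.15924252] line yaw -56.50066351020442
```

The pointer measures 123.5° (2.15 rad), so the knob is open. Now I slide along +Y.

{"method": "drive_tool", "body": {
  "steps": [
    [0,0.03,-0.2,0,0],
    [0,0.08,-0.49,0,0],
    [0,0.08,-0.49,0,0],
    [0,0.08,-0.49,0,0],
    [0,0.08,-0.49,0,0],
    [0,0.08,-0.49,0,0],
    [0,0.05,-0.3,0,0],
    [0,0,0,0,0]
  ]
}}

```text
time: 9.0
eef_pos: [0.5577, -0.124, 0.0681]
tcp_rot: [0.377, 0.597, -0.378, 0.599]
contact_force: [-2.1, -1.5, 6.5]
opening: 0.423
```

```bash
python3 st.py
python3 - <<'E'
from h import *
c=cam("wrist"); save(c,"w2")
E
```

```text
t 9.0 tcp [ 0.5577 -0.124   0.0681] F [-2.1 -1.5  6.5] T [-0.18  0.38 -0.02] open 0.423 yaw 25.51
holder xy 0.001702702602880166 -0.07067898063865581 F along Y -0.8120133900326212 F tool [-6.5 -2.5  0.4]
```

View pics/w2.png

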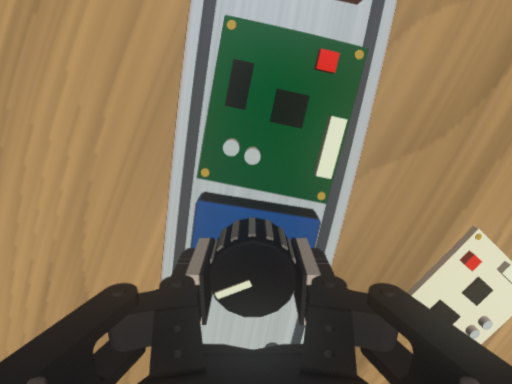

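The jaw follows the knob. It is about 5 mm from the board edge, whose near corners are at (200,178) and (325,202). Continuing gently.

{"method": "drive_tool", "body": {
  "steps": [
    [0,0.025,-0.15,0,0],
    [0,0.025,-0.15,0,0],
    [0,0.025,-0.15,0,0],
    [0,0.025,-0.15,0,0],
    [0,0.025,-0.15,0,0],
    [0,0.025,-0.15,0,0],
    [0,0.025,-0.15,0,0],
    [0,0.025,-0.15,0,0],
    [0,0.025,-0.15,0,0],
    [0,0,0,0,0]
  ]
}}

```text
time: 10.05
eef_pos: [0.5541, -0.1113, 0.0681]
tcp_rot: [0.377, 0.597, -0.378, 0.599]
contact_force: [-1.7, -2.8, 6.2]
opening: 0.424
```

```bash
python3 st.py
```

```text
t 10.05 tcp [ 0.5541 -0.1113  0.0681] F [-1.7 -2.8  6.2] T [-0.35  0.41 -0.02] open 0.424 yaw 25.51
holder xy 0.0017307314863318152 -0.057511169923811556 F along Y -2.226811013868862 F tool [-6.2 -2.8  1.8]
```

{"method": "drive_tool", "body": {
  "steps": [
    [0,0.015,-0.1,0,0],
    [0,0.015,-0.1,0,0],
    [0,0.015,-0.1,0,0],
    [0,0.015,-0.1,0,0],
    [0,0,0,0,0]
  ]
}}

```text
time: 10.55
eef_pos: [0.553, -0.1075, 0.0681]
tcp_rot: [0.377, 0.597, -0.378, 0.599]
contact_force: [-1.4, -1.9, 6.5]
opening: 0.427
```

```bash
python3 st.py
```

```text
t 10.55 tcp [ 0.553  -0.1075  0.0681] F [-1.4 -1.9  6.5] T [-0.39  0.36 -0.01] open 0.427 yaw 25.51
holder xy 0.0017265861946267353 -0.05356094276045673 F along Y -1.4512341111620304 F tool [-6.5 -2.   1.2]
```

{"method": "drive_tool", "body": {
  "steps": [
    [0,0.015,-0.1,0,0],
    [0,0.015,-0.1,0,0],
    [0,0.015,-0.1,0,0],
    [0,0,0,0,0]
  ]
}}

```text
time: 10.95
eef_pos: [0.5522, -0.1046, 0.0681]
tcp_rot: [0.377, 0.597, -0.378, 0.599]
contact_force: [-1.7, -3.1, 6.1]
opening: 0.423
```

{"method": "drive_tool", "body": {
  "steps": [
    [0,0.008,-0.05,0,0],
    [0,0.008,-0.05,0,0],
    [0,0.008,-0.05,0,0],
    [0,0,0,0,0]
  ]
}}

```text
time: 11.35
eef_pos: [0.5517, -0.1032, 0.0681]
tcp_rot: [0.377, 0.597, -0.378, 0.599]
contact_force: [-1.5, -1.8, 5.7]
opening: 0.422
```

```bash
python3 st.py
python3 - <<'E'
from h import *
c=cam("top"); save(c,"t3"); c=cam("wrist"); save(c,"w3")
E
```

```text
t 11.35 tcp [ 0.5517 -0.1032  0.0681] F [-1.5 -1.8  5.7] T [-0.44  0.39 -0.02] open 0.422 yaw 25.51
holder xy 0.0017206570791748138 -0.04904661759737645 F along Y -1.330010477456046 F tool [-5.7 -2.2  1. ]
```

View pics/w3.png

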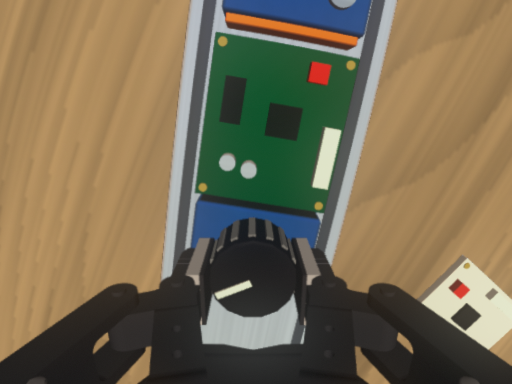

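The jaw touches the board, and the gap from board to orange pad is about 10 px (~5 mm). I'll approach in fine steps.

{"method": "drive_tool", "body": {
  "steps": [
    [0,0.008,-0.05,0,0],
    [0,0.008,-0.05,0,0],
    [0,0.008,-0.05,0,0],
    [0,0.008,-0.05,0,0],
    [0,0,0,0,0]
  ]
}}

```text
time: 11.95
eef_pos: [0.5512, -0.1012, 0.0681]
tcp_rot: [0.377, 0.597, -0.378, 0.599]
contact_force: [-1.7, -3.1, 6.4]
opening: 0.424
```

```bash
python3 st.py
```

```text
t 11.95 tcp [ 0.5512 -0.1012  0.0681] F [-1.7 -3.1  6.4] T [-0.44  0.32  0.02] open 0.424 yaw 25.51
holder xy 0.0017420963081533794 -0.04701501535455326 F along Y -2.521054016467763 F tool [-6.4 -2.9  2.1]
```

{"method": "drive_tool", "body": {
  "steps": [
    [0,0.005,-0.03,0,0],
    [0,0.005,-0.03,0,0],
    [0,0.005,-0.03,0,0],
    [0,0,0,0,0]
  ]
}}

```text
time: 12.35
eef_pos: [0.5509, -0.1004, 0.0681]
tcp_rot: [0.377, 0.597, -0.378, 0.599]
contact_force: [-1.3, -2.5, 4.9]
opening: 0.422
```

```bash
python3 st.py
```

```text
t 12.35 tcp [ 0.5509 -0.1004  0.0681] F [-1.3 -2.5  4.9] T [-0.44  0.38 -0.  ] open 0.422 yaw 25.51
holder xy 0.0017125525951478375 -0.04613338888650609 F along Y -2.0047834492921215 F tool [-4.9 -2.2  1.7]
```

Baseline is about −2 N along Y. I continue in 0.3 mm steps.

{"method": "drive_tool", "body": {
  "steps": [
    [0,0.005,-0.03,0,0],
    [0,0.005,-0.03,0,0],
    [0,0.005,-0.03,0,0],
    [0,0,0,0,0]
  ]
}}

```text
time: 12.75
eef_pos: [0.5509, -0.1001, 0.0681]
tcp_rot: [0.376, 0.596, -0.378, 0.6]
contact_force: [-1.0, -5.2, 4.9]
opening: 0.421
```

{"method": "drive_tool", "body": {
  "steps": [
    [0,0.005,-0.03,0,0],
    [0,0.005,-0.03,0,0],
    [0,0,0,0,0]
  ]
}}

```text
time: 13.05
eef_pos: [0.5508, -0.1, 0.0681]
tcp_rot: [0.376, 0.596, -0.378, 0.6]
contact_force: [-1.4, -6.3, 4.8]
opening: 0.428
```

```bash
python3 st.py
```

```text
t 13.05 tcp [ 0.5508 -0.1     0.0681] F [-1.4 -6.3  4.8] T [-0.99  0.23  0.02] open 0.428 yaw 25.53
holder xy 0.0017393945283175568 -0.04573286574114999 F along Y -5.686726465676568 F tool [-4.8 -4.   5.1]
```

{"method": "drive_tool", "body": {
  "steps": [
    [0,0.005,-0.03,0,0],
    [0,0.005,-0.03,0,0],
    [0,0.005,-0.03,0,0],
    [0,0,0,0,0]
  ]
}}

```text
time: 13.45
eef_pos: [0.5508, -0.0998, 0.0681]
tcp_rot: [0.376, 0.596, -0.378, 0.601]
contact_force: [-0.4, -8.1, 4.8]
opening: 0.421
```

```bash
python3 st.py
```

```text
t 13.45 tcp [ 0.5508 -0.0998  0.0681] F [-0.4 -8.1  4.8] T [-1.29  0.24 -0.01] open 0.421 yaw 25.55
holder xy 0.0017446537990606214 -0.04549324639743827 F along Y -7.7214416081446045 F tool [-4.7 -3.9  7.2]
```

{"method": "drive_tool", "body": {
  "steps": [
    [0,0.005,-0.03,0,0],
    [0,0.005,-0.03,0,0],
    [0,0.005,-0.03,0,0],
    [0,0.005,-0.03,0,0],
    [0,0.005,-0.03,0,0],
    [0,0,0,0,0],
    [0,0,0,0,0],
    [0,0,0,0,0]
  ]
}}

```text
time: 14.25
eef_pos: [0.5507, -0.0994, 0.0681]
tcp_rot: [0.375, 0.595, -0.379, 0.602]
contact_force: [-0.4, -11.5, 1.7]
opening: 0.426
```

```bash
python3 st.py
python3 - <<'E'
from h import *
c=cam("wrist"); save(c,"w4")
E
```

```text
t 14.25 tcp [ 0.5507 -0.0994  0.0681] F [ -0.4 -11.5   1.7] T [-1.83  0.09 -0.05] open 0.426 yaw 25.57
holder xy 0.0017409948272248928 -0.04515028124689438 F along Y -10.96110712584721 F tool [-1.6 -5.3 10.2]
```

View pics/w4.png

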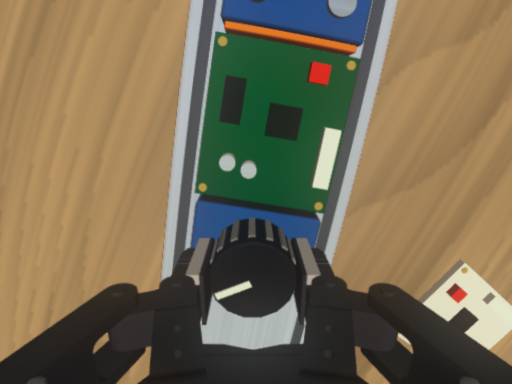

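The board is bedded against the pad: its upper edge, (216,33) to (358,60), lies along the orange strip. Net push is about 9 N. I'll ease off a little, open and retreat upwards.

{"method": "drive_tool", "body": {
  "steps": [
    [0,-0.005,0.05,0,0],
    [0,-0.005,0.05,0,0],
    [0,-0.005,0.05,0,0],
    [0,0,0,0,0.38],
    [0,0,0,0,0.45],
    [0,0,0,0,0.55],
    [0,0,0,0,0.65],
    [0,0,0,0,0.7],
    [0,0,0,0,0.7]
  ],
  "force": 20
}}

```text
time: 15.2
eef_pos: [0.5491, -0.0962, 0.0658]
tcp_rot: [0.377, 0.598, -0.377, 0.598]
contact_force: [0.1, -0.2, -0.0]
opening: 0.702
```

{"method": "drive_tool", "body": {
  "steps": [
    [-1,0,0,0,0.7],
    [-2,0,0,0,0.7],
    [-3,0,0,0,0.7],
    [-3,0,0,0,0.8],
    [-3,0,0,0,0.8],
    [-3,0,0,0,0.8],
    [0,0,3,0,0.8],
    [0,0,3,0,0.8],
    [0,0,0,0,0.8],
    [0,0,0,0,0.8]
  ]
}}

```text
time: 16.2
eef_pos: [0.5749, -0.1509, 0.2163]
tcp_rot: [0.378, 0.598, -0.378, 0.598]
contact_force: [-0.7, -0.5, 0.1]
opening: 0.8
```

```bash
python3 st.py
python3 - <<'E'
from h import *
import pickle
c=cam("wrist"); save(c,"w5"); pickle.dump(c,open("w5.pkl","wb"))
H=hold(); P=np.array([*(H["o"]-.0735*H["Y"]*0),.03]); u=w2px(c,P)[0].astype(int); print(u)
x0,y0=max(u[0]-110,0),max(u[1]-95,0); cv2.imwrite("pics/w5c.png",cv2.resize(cv2.imread("pics/w5.png")[y0:y0+190,x0:x0+230],None,fx=3.1,fy=3.1,interpolation=cv2.INTER_CUBIC)); print(x0,y0)
E
```

```text
t 16.2 tcp [ 0.5749 -0.1509  0.2163] F [-0.7 -0.5  0.1] T [-0.    0.02 -0.02] open 0.8 yaw 25.41
holder xy 0.010808629998952832 -0.10130068987274994 F along Y -0.3207371669298879 F tool [-0.1 -0.9  0.2]
[259  66]
149 0
```

View pics/w5c.png

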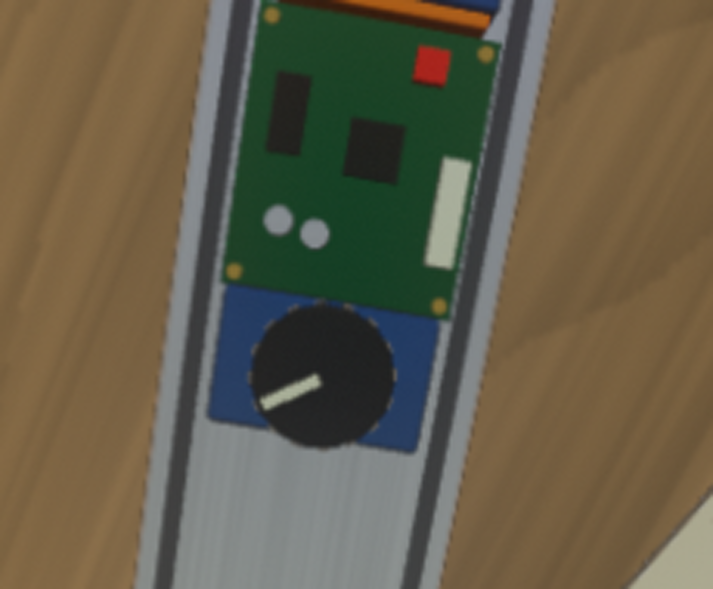

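The jaw meets the board edge squarely along its full width, from (225,285) to (447,320), and the pointer runs from (320,380) to (262,405). A numeric check follows.

Run:
```python
from h import *
import pickle
c=pickle.load(open("w5.pkl","rb"));H=hold()
f=lambda L,z:(lambda P:np.c_[(P[:,:2]-H["o"])@H["X"],(P[:,:2]-H["o"])@H["Y"]])(px2w(c,np.array(L)/3.1+[149-.3,0-.3],z))
b=f([(500,42),(452,319),(222,283)],.028); j=f([(210,417),(414,453),(440,322)],.04); p=f([(320,380),(262,405)],.073)
print("board",b.round(4).tolist());print("jaw",j.round(4).tolist())
a=lambda d:np.arctan2(d[1],d[0])
print("eye local",(np.array(c["eye"])[:2]-H["o"])@H["Y"],c["eye"][2])
print("board yaw (long edge, near edge)",a(b[0]-b[1])-np.pi/2,a(b[1]-b[2])%np.pi,"jaw",a(j[1]-j[0])%np.pi)
print("pointer from +Y",np.degrees(a(p[1]-p[0]))-90)
print("jaw back->board far",b[0,1]-j[1,1])
t=cam("top"); t0=pickle.load(open("top0.pkl","rb"))
for n,(x,y) in dict(mouse=(383,232),bread=(369,165),drv=(121,220)).items():
    q=np.s_[y-35:y+35,x-35:x+35]; print(n,np.abs(t["frame"][q].astype(int)-t0["frame"][q]).mean().round(2))
```

```text
board [[0.0366, 0.0528], [0.0377, -0.026], [-0.0319, -0.0269]]
jaw [[-0.0288, -0.0655], [0.0325, -0.0662], [0.0329, -0.0276]]
eye local -0.03049116149556752 0.3394059172749534
board yaw (long edge, near edge) 0.013589056411577705 0.013181205630858004 jaw 3.130412201113572
pointer from +Y -237.6615877748883
jaw back->board far 0.11904361232939364
mouse 24.96
bread 53.86
drv 17.51
```

The bystander diff is larger than expected, so I'll look at the top view.

Run:
```python
from h import *
c=cam("top"); save(c,"t6"); print(c["eye"],c["orientation"])
```

```text
[0.46590833 0.0096485  1.1341971 ] [ 0.02520355 -0.02663514 -0.70022126  0.71298354]
```

View pics/t6.png

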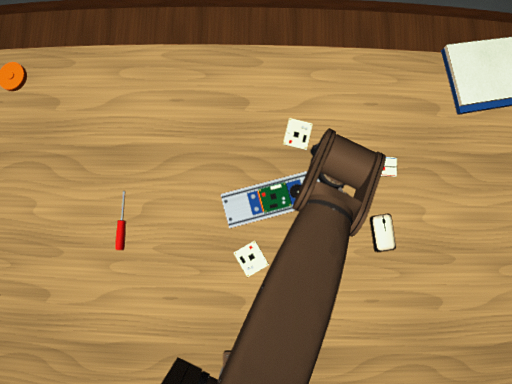

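The screwdriver, mouse and breadboard are where they were; the arm now partly covers the breadboard. The board sits at the pad with the jaw against it. Handing in.

```bash
python3 -c "
from plant import sign_off; print(sign_off())"
```

```text
the job is handed in; nothing more can be done
None
```

The job is done and handed in at about 16 s of the 59 s allowed; `sign_off` gives no verdict.

I gripped the knob at 60 N and turned it counter-clockwise about 123° (2.15 rad). I used one grip rather than the suggested two, because the wrist range allowed it. I then slid the jaw about 55 mm until the board bedded on the orange pad and pressed to about 11 N at the wrist. Taking off the roughly 2 N drag leaves about 9 N on the board. After that I eased off, opened the fingers and lifted clear.

Last checks before hand-in:
- **Knob:** the pointer measured about 122° (2.13 rad), so it is open.
- **Jaw on board:** there is no visible gap. From the jaw's back edge to the board's far edge measured 119 mm against 120 mm expected.
- **Squareness:** the board measured about 0.024 rad off the jaw. That is inside the 0.04 limit, but image noise is about 0.01 to 0.02 rad.
- **Bystanders:** the mouse and screwdriver look unmoved in the top view. The arm partly covers the breadboard, but the part I could see is where it was.
- **Check that disagreed:** a pixel comparison of the areas around the bystanders gave large differences. I checked by eye, and the arm in view explains the mouse and breadboard areas. I did not find the cause for the screwdriver area.

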